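# Switch the charger off and point out the open battery cell

### The job

Switch the battery charger off: with the fingertips, gently push the taller of the two toggle levers all the way over, away from the robot, and leave the shorter one alone. Then show the mechanic which cell of the battery in the cradle has lost its vent cap: point straight down at that open filler with the fingertips just above it (about three centimetres), without touching the battery or its caps, stay there for a second or two, and finish still pointing at it. Pick nothing up, and leave everything else on the bench where it is.

Things in the scene. Friction and masses are not known exactly. Their poses are not given: they have to be found in the camera images.
- filler: the open filler of the one cell of the battery that has no cap: a low round collar 28 mm across and 6 mm high, open in the middle (20 mm hole, black inside). Origin: centre of the collar's foot, level with the battery's lid, about 185 mm above the bench; z up.
- battery: car battery in its steel cradle (215 x 310 mm in x, y), fixed. Origin: centre of the underside. Grey lid 176 x 244 mm, 185 mm above the bench. Six cells in a row along y, 38 mm apart, the row 10 mm to the -x side of centre: five capped, one open. Lead posts at x +58, y +/-95 mm reach 204 mm high; clamp bar along y at x -78 mm reaches 191 mm, its wing nuts (y +/-142 mm) 204 mm.
- tall_lever (a joint): the charger's switch: the taller of the two toggle levers, a steel stem with a black ball 26 mm across. Rad: 0 leans 0.5 rad from upright to its -x (on); 1.0 leans 0.5 rad to its +x (off), at its stop. Pivot axis: along y of tall_lever_base, level, 22 mm above the bench over the base's centre; ball centre 85 mm from it. Stays where left; needs 1 to 2 N at the ball.
- tall_lever_base: grey block under the tall lever, fixed to the bench, 70 mm in x, 50 mm in y, 25 mm high (35 mm with the steel pivot barrel across it). Origin: centre of its underside; its +x points away from the robot, within about 15 degrees.
- tall_lever_tip (a point): centre of the ball (26 mm across) of the tall lever
- short_lever (a joint): another switch, not part of the job: the shorter toggle lever, with the same ball. Rad: 0 leans 0.5 rad from upright to its -x (on); 1.0 leans 0.5 rad to its +x (off), at its stop. Pivot axis: along y of short_lever_base, level, 22 mm above the bench over the base's centre; ball centre 45 mm from it. Stays where left; needs 1 to 2 N at the ball.
- short_lever_base: block under the short lever, the same as that of the tall one; the two bases may stand either way round
- cap1: vent cap 1, fixed on its cell: 28 mm across, 16 mm high with a small ridge on top; origin centre of its underside, at lid level
- cap2: vent cap 2, fixed on its cell: 28 mm across, 16 mm high with a small ridge on top; origin centre of its underside, at lid level
- cap3: vent cap 3, fixed on its cell: 28 mm across, 16 mm high with a small ridge on top; origin centre of its underside, at lid level
- cap4: vent cap 4, fixed on its cell: 28 mm across, 16 mm high with a small ridge on top; origin centre of its underside, at lid level
- cap5: vent cap 5, fixed on its cell: 28 mm across, 16 mm high with a small ridge on top; origin centre of its underside, at lid level
- spare_cap: a loose vent cap lying on the bench, same as those on the battery: 28 mm across, 16 mm high; origin centre of underside
- wrench: loose flat steel spanner, about 180 mm long, 8 mm thick; origin mid-length on the bench
- screwdriver: loose screwdriver with a red handle, about 200 mm long, 26 mm thick; origin mid-length on the bench
- water_bottle: bottle of distilled water, 68 mm across, 160 mm tall; origin centre of underside
- grease_tin: closed tin, 72 mm across, 70 mm high; origin centre of underside
- socket: steel drive socket standing upright, 26 mm across, 38 mm high; origin centre of underside
- short_lever_tip (a point): centre of the ball of the short lever
Not all that is in view belongs to the job. What is shaped like the tall_lever_base but purple or yellow is not meant.

How it is judged (in metres and radians):
On the way, in this order (a step that is already met when the one before it is completed fails the run):
1. the tall lever is pushed fully over to off (value of joint tall_lever above 0.85 rad), for 0.2 s.
2. the tool points down at the open filler from just above for one second, touching nothing (value of joint tall_lever above 0.85 rad and horizontal distance between the grasp point and filler below 0.018 m and z of the grasp point in the frame of filler between 0.028 and 0.085 m and angle between the grasp point's own z axis and vertical above 2.3 rad), for 1 s.
At the end, for the whole second after the job is handed in: The tall lever is over at off (above 0.85 rad) and the tool still points down (within about 48 degrees) at the open filler: TCP within 18 mm of its axis and 28 to 85 mm above the lid (fingertips a little above the collar), nothing touched (all of step 2).
It fails at once if the robot touches the battery, its cradle, a vent cap on it or the open filler (contact force between any of the fingers, the arm and battery above 0.5 N or contact force between any of the fingers, the arm and cap1 above 0.5 N or contact force between any of the fingers, the arm and cap2 above 0.5 N or contact force between any of the fingers, the arm and cap3 above 0.5 N or contact force between any of the fingers, the arm and cap4 above 0.5 N or contact force between any of the fingers, the arm and cap5 above 0.5 N or contact force between any of the fingers, the arm and filler above 0.5 N).
It fails at once if the short lever is moved (more than 0.15 rad) (distance of short_lever_tip from where it was at the start of the episode above 0.007 m).
It fails at once if a loose thing on the bench is picked up, tipped or pushed more than 15 mm (distance of any of spare_cap, wrench, screwdriver, water_bottle, grease_tin, socket from where it was at the start of the episode above 0.015 m or angle between any of spare_cap, wrench, screwdriver, water_bottle, grease_tin, socket's own z axis and vertical above 0.3 rad).
It fails at once if the tall lever is pushed or pinched harder than 30 N (contact force between the fingers and tall_lever above 30 N).
It also fails if it takes over 48 s, if anything falls off the work surface, if the arm or the gripper's body presses on something with over 40 N, if the wrist force passes 120 N, or if a joint passes its speed limit or range.

### The arm

A 7-joint arm with a two-finger parallel gripper is mounted at the origin on the work surface. World frame = base frame: x ahead of the robot, y to its left, z up, the work surface at z = 0. Lengths are in mm, angles in rad, forces in N, time in s.
With the tool pointing down it reaches from about 400 to 900 mm from the base axis. Payload 5.6 kg.
Tool frame: the origin (TCP) lies between the finger pads, 19 mm behind the fingertips; this is the grasp point; z points along the fingers, y is the line along which they close (so a half turn about z gives the same grasp; the last joint's range is limited). The gripper opens to 92 mm and grips with 3 to 60 N. Pads are 20 mm wide; open, the fingers measure 128 mm over their backs; the gripper's body (75 mm by 189 mm) begins 69 mm behind the grasp point.
Start: joints at [-1.326, 0.468, -0.012, 1.603, 0.006, 1.071, -0.056], TCP at [184.539, 623.261, 233.292] pointing down, gripper open.
Joint ranges: [-2.53, 2.53], [-0.31, 2.02], [-1.57, 1.55], [0.28, 2.44], [-1.29, 4.43], [0.15, 1.84], [-2.92, 2.92]. Speed limits (rad/s): [2.57, 2.57, 3.14, 3.14, 3.14, 3.14, 3.14].

### API

Orientations are given as a rotation vector (axis times angle).
In Python, from cell import robot, grip, kin, viewer gives the robot as it stands. Calls block until the motion is done:
- robot.movep(position, orientation): joint-space move of the TCP to a pose.
- robot.servo_line(position, feed=150, rotation=None): straight line of the TCP; rotation=None keeps the orientation; feed is the mean speed in mm/s.
- robot.goto_joints(angles): joint-space move.
- grip(opening, newtons=None): opening from 0.0 (shut) to 1.0 (fully open); newtons is the grip in N (None keeps the last); returns when the fingers have stopped.
- robot.hold(seconds).
- kin.ik(position, orientation): joint angles nearest the present ones, or None.
- robot.observe(): the state.
- viewer.read_camera(name): name is "side" or "top"; returns the picture (384x512x3 uint8, red, green, blue); there is no depth.
- viewer.camera_info(name): a dict with "camera_matrix" (3x3 intrinsics, pixels), "R" (3x3) and "t" (3): a world point X has camera coordinates R X + t. Camera axes: x right, y down, z forward; pixel columns grow to the right and rows downward; lengths in mm; the calibration is good to about 2 mm. A picture is of the moment at which its call begins. camera_info takes no time and is no camera call.
A pose or a line that the arm cannot do raises robot.IKError and nothing moves.
- robot.job_done(): hands the job in; it is judged then, once.
Trained networks look in the newest picture that a camera, given by its name, has taken for a name from the list of things; names that differ only in an ending like _2 or _b are one class to them, and where a whole thing is asked for, a point or a joint stands for the part that bears it (a point fixed in the world has none). Each returns a list of dicts, best first, with "confidence" (0 to 1); they miss things now and then, are a little off and sometimes report something else, mostly with a low value. They report only what shows in the picture. A call takes as long as a camera call. They do not tell look-alikes from the thing itself.
- viewer.silhouettes(name, camera): "mask" (384x512 bool, what is visible of it).
- viewer.pinpoint(name, camera): "at" ([x, y, z] in mm, in the coordinates of the camera as it stood for that picture, good to about 4 mm: a listed point, or the origin of a listed thing).
The state is a dict: "t": time; "joints": joint angles; "joint_velocities": joint speeds; "joint_torque": joint torques, N m; "tcp_pos": TCP position; "tcp_rot": TCP orientation; "contact_force": force on the tool from outside, world axes, zero at the start; "wrist_torque": the same for the moment, N m; "grip_width": opening from 0.0 (shut) to 1.0 (fully open); "grip_force": force on a finger pad.
Only numpy, scipy, OpenCV 4.12 (cv2) and the standard library are available. Lean on these libraries where they do the work, as an engineer would, in place of code of your own. Each camera call takes 0.05 s, during which the arm holds its last target. There are 200 camera calls.

## Working session

There is one attempt and no reset: what is moved stays moved. The work goes in short steps, each a Python script; the robot and the scene stay as the last script left them, time stands still between calls to the robot, and variables do not carry over. Pictures are saved under pics/ and viewed, at most 10 in all, crops included, and the job is handed in when it is done.

```bash
mkdir -p pics
cat > h.py <<'E'
import numpy as np, cv2
from cell import robot, grip, kin, viewer
def world(cam,p):
    i=viewer.camera_info(cam); return np.array(i["R"]).T@(np.array(p)-np.array(i["t"]))
def px(cam,X):
    i=viewer.camera_info(cam); c=np.array(i["camera_matrix"])@(np.array(i["R"])@np.array(X,float)+np.array(i["t"])); return c[:2]/c[2]
def ray(cam,uv,z):
    i=viewer.camera_info(cam); R=np.array(i["R"]);o=-R.T@np.array(i["t"]); d=R.T@np.linalg.inv(np.array(i["camera_matrix"]))@[*uv,1]
    return o+d*(z-o[2])/d[2]
E
python3 - <<'E'
from h import *
ims=[]
for c in("top","side"):
    im=viewer.read_camera(c); cv2.imwrite(f"pics/{c}0.png",im[...,::-1])
    for n in("filler","battery","tall_lever_base","tall_lever_tip","short_lever_base","short_lever_tip","cap1","spare_cap","water_bottle","grease_tin","socket","wrench","screwdriver"):
        for d in viewer.pinpoint(n,c):
            w=world(c,d["at"]); print(c,n,round(d["confidence"],2),w.round(),px(c,w).round())
print(robot.observe())
E
```

```text
top filler 0.4 [578. 192. 179.] [178. 174.]
top battery 0.39 [577. 115. 183.] [208. 175.]
top battery 0.19 [411. -72.   1.] [277. 250.]
top tall_lever_base 0.81 [ 490. -372.   -0.] [380. 227.]
top tall_lever_base 0.64 [ 410. -270.   -2.] [345. 253.]
top tall_lever_base 0.59 [ 606. -463.    1.] [409. 190.]
top tall_lever_tip 0.68 [ 571. -123.   -1.] [295. 197.]
top tall_lever_tip 0.6 [ 458. -372.   99.] [392. 234.]
top tall_lever_tip 0.52 [ 369. -271.   97.] [355. 267.]
top tall_lever_tip 0.42 [ 569. -470.   97.] [426. 195.]
top tall_lever_tip 0.42 [570.  37. 184.] [239. 179.]
top short_lever_base 0.66 [ 518. -208.    1.] [324. 215.]
top short_lever_base 0.26 [576. 116. 185.] [207. 175.]
top short_lever_tip 0.54 [ 504. -216.   62.] [331. 217.]
top cap1 0.66 [579. 155. 180.] [192. 174.]
top cap1 0.53 [576. 114. 181.] [208. 175.]
top cap1 0.52 [576.  77. 189.] [223. 175.]
top cap1 0.4 [568.   1. 185.] [253. 180.]
top spare_cap 0.57 [413. -73.   3.] [277. 249.]
top water_bottle 0.63 [408. 392.  -3.] [118. 245.]
top grease_tin 0.94 [ 705. -138.    2.] [301. 154.]
top socket 0.41 [ 567. -1
[... 1797 characters left out ...]
 array([-1.32599791,  0.46751569, -0.01161337,  1.60271647,  0.00602911,
        1.07141756, -0.05625584]), 'joint_velocities': array([ 0.00168419, -0.00151109,  0.00018172,  0.00099835,  0.00055749,
        0.00127337, -0.0019223 ]), 'joint_torque': array([-3.01993914e-04, -5.20416892e+01, -1.26314521e-02, -2.44052196e+01,
       -5.66894969e-02,  1.13999148e-02,  4.09131178e-05]), 'tcp_pos': array([184.53625339, 623.24529952, 233.27535566]), 'tcp_rot': array([ 4.50507915e-01,  3.10906573e+00, -4.32698358e-05]), 'contact_force': array([ 0.17762984, -0.31841256,  0.21103164]), 'wrist_torque': array([-0.02622754,  0.00435056, -0.00684841]), 'grip_force': 0.0, 'grip_width': 1.0023295828241077}
```

View pics/top0.png

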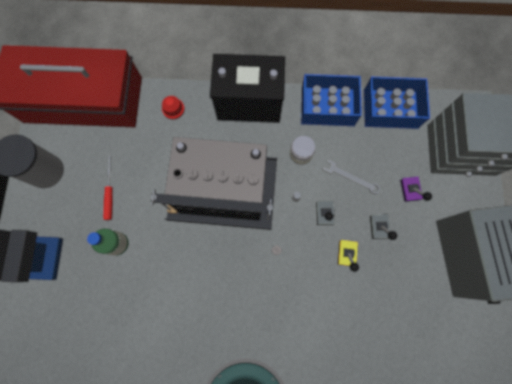

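View pics/side0.png

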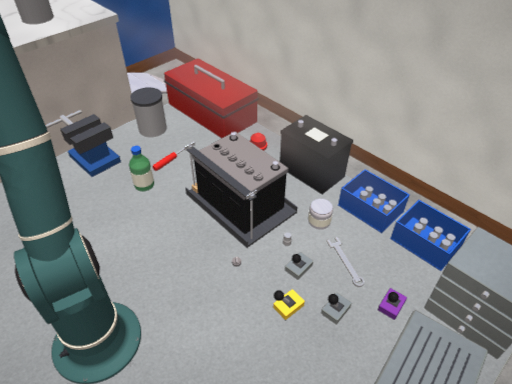

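Candidates for the tall lever (top view pixels): grey (380,227), grey (324,215), yellow (345,253), purple (409,190). Yellow and purple are excluded. Of the two grey ones, the ball at (392,234) is about 100 mm high and the one at (331,217) about 63 mm, so (380,227) is the tall one. The open filler is the black spot at (178,174). I'll confirm both in one enlarged crop.

Run:
```python
from h import *
def crop(c,x,y,w,h,W,H): return cv2.resize(cv2.imread(f"pics/{c}0.png")[y:y+h,x:x+w],(W,H),interpolation=cv2.INTER_CUBIC)
a=np.hstack([crop("top",300,190,120,90,400,300),crop("side",265,235,120,90,400,300)])
b=np.hstack([crop("top",155,130,120,90,400,300),crop("side",180,120,120,90,400,300)])
cv2.imwrite("pics/crop1.png",np.vstack([a,b]))
for c,th in(("top",45),("side",45)):
    im=viewer.read_camera(c)
    for n,z,p in(("tall",96.6,(456,-372,97)),("short",61.5,(505,-212,62)),("filler",191,(574,192,191))):
        g=im.min(2).astype(float) if 0 else im.max(2).astype(float); u=px(c,p).round().astype(int); r=9
        w=g[u[1]-r:u[1]+r+1,u[0]-r:u[0]+r+1]; m=(w<th).astype(np.uint8)
        k,l,s,ce=cv2.connectedComponentsWithStats(m)
        for i in range(1,k):
            if s[i,4]>8: q=ce[i]+u-r; print(c,n,s[i],q.round(1),ray(c,q,z).round(1))
```

```text
top tall [ 6  6  7  7 39] [391.9 235.1] [ 455.  -371.    96.6]
top short [ 5  5  7  8 39] [328.2 215.3] [ 507.6 -209.1   61.5]
top filler [ 7  6  5  4 17] [176.9 172.6] [577.8 191.6 191. ]
side tall [ 4  4  9 10 71] [332.9 298.8] [ 454.2 -369.4   96.6]
side short [ 5  4  8  9 49] [296.1 258.4] [ 504.  -209.4   61.5]
```

View pics/crop1.png

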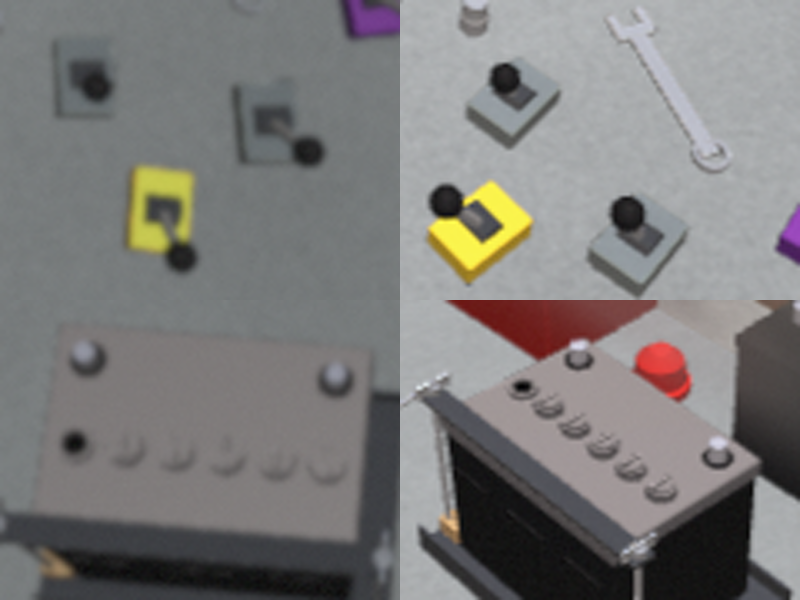

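The crop shows the open filler as the black hole at the +y end of the row (top px 177,173). The grey lever at (392,235) has the long stem, so it is the tall one, with its ball at about (455,-370,97). Its pivot is then at about (496,-370). Next I close the gripper, go over, and push along +x.

Run:
```python
from h import *
p0=robot.observe()["tcp_pos"]
robot.servo_line([p0[0],p0[1],340],feed=200); grip(0.0,10)
c=[(np.abs(q[6]),r,q) for r in([0,np.pi,0],[np.pi,0,0]) for q in[kin.ik([405,-370,250],r)] if q is not None]
for k in c: print(k[1],np.round(k[2],2))
r=min(c,key=lambda k:k[0])[1]
q=kin.ik([405,-370,340],r)
robot.goto_joints(q) if q is not None else robot.movep([405,-370,250],r)
robot.servo_line([405,-370,99],feed=150)
f0=robot.observe()["contact_force"].copy(); print(robot.observe()["t"],f0.round(2))
for x in list(range(415,515,5))+[517,519,521]:
    robot.servo_line([x,-370,99],feed=60); o=robot.observe(); f=o["contact_force"]-f0
    print(x,round(o["t"],2),f.round(1))
    if abs(f[0])>5: break
print(o["tcp_pos"],o["grip_width"])
for c in("top","side"):
    im=viewer.read_camera(c); cv2.imwrite(f"pics/{c}1.png",im[...,::-1])
a=cv2.imread("pics/top1.png")[190:280,300:420];b=cv2.imread("pics/side1.png")[235:325,265:385]
cv2.imwrite("pics/crop2.png",cv2.resize(np.hstack([a,b]),(800,300),interpolation=cv2.INTER_CUBIC))
```

```text
[0, 3.141592653589793, 0] [ 0.87  0.3  -0.23  1.82  0.08  1.03  2.18]
[3.141592653589793, 0, 0] [-0.18  0.45  1.13  1.89 -0.46  1.1  -0.44]
8.825 [-0.21 -0.43  0.17]
415 9.14 [ 0.7  0.1 -0.1]
420 9.39 [-0.1  0.5 -0.2]
425 9.64 [-0.   0.6  0.1]
430 9.89 [-0.   0.5 -0.1]
435 10.14 [ 0.9  0.2 -0.6]
440 10.39 [-0.4  0.4 -0.3]
445 10.64 [ 1.4 -0.2  0.3]
450 10.89 [ 1.1  0.5 -0.8]
455 11.14 [ 0.6 -0.3 -0.6]
460 11.39 [1.  1.6 0.5]
465 11.64 [ 0.5  0.3 -0.3]
470 11.89 [-0.2  1.3  0.9]
475 12.14 [ 0.4 -0.2 -0.1]
480 12.39 [0.1 0.7 0.2]
485 12.64 [-0.   1.5  0.3]
490 12.89 [ 0.3  0.8 -0.1]
495 13.14 [ 0.4  0.9 -0.1]
500 13.39 [ 0.1 -0.3  0. ]
505 13.64 [0.  0.6 0.4]
510 13.89 [-5.8  1.8  2.1]
[ 507.28803481 -370.33123098   98.60413291] 0.009670858513603452
```

View pics/crop2.png

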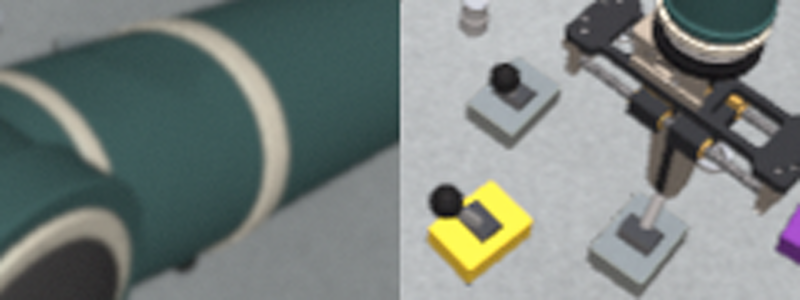

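The lever met its stop at TCP x≈507 and now leans away. Next I back off, lift, and check the ball position.

Run:
```python
from h import *
from scipy.spatial.transform import Rotation as Ro
robot.servo_line([480,-370,99],feed=100)
robot.servo_line([420,-370,340],feed=250)
for c in("side","top"):
    im=viewer.read_camera(c); cv2.imwrite(f"pics/{c}2.png",im[...,::-1])
    for n in("tall_lever_tip","filler"):
        for d in viewer.pinpoint(n,c): print(c,n,round(d["confidence"],2),world(c,d["at"]).round())
cv2.imwrite("pics/crop3.png",cv2.resize(np.hstack([cv2.imread("pics/top2.png")[190:280,300:420],cv2.imread("pics/side2.png")[235:325,265:385]]),(800,300),interpolation=cv2.INTER_CUBIC))
print(robot.observe()["t"],robot.observe()["joints"].round(2))
for a in range(0,360,30):
    r=(Ro.from_euler("z",a,degrees=True)*Ro.from_rotvec([np.pi,0,0])).as_rotvec()
    q=kin.ik([576,192,340],r)
    if q is not None: print(a,np.round(q,2))
```

```text
side tall_lever_tip 0.69 [ 529. -364.   95.]
side tall_lever_tip 0.65 [ 365. -267.   98.]
side tall_lever_tip 0.6 [ 570. -469.   97.]
side filler 0.48 [571. 189. 188.]
top tall_lever_tip 0.69 [ 504. -211.   63.]
top tall_lever_tip 0.67 [ 566. -472.   98.]
top tall_lever_tip 0.51 [ 530. -364.   94.]
top tall_lever_tip 0.49 [ 372. -268.   98.]
top tall_lever_tip 0.23 [ 568. -121.    0.]
top filler 0.51 [578. 187. 182.]
15.8833 [-0.2   0.34  1.11  1.75 -0.32  1.25 -0.59]
0 [-1.1   0.42  0.99  1.63 -0.36  1.29 -1.61]
30 [-1.1   0.42  0.99  1.63 -0.36  1.29 -1.09]
60 [-1.12  0.43  1.03  1.63 -0.38  1.3  -0.55]
90 [-1.14  0.45  1.07  1.63 -0.41  1.3  -0.01]
120 [-1.15  0.46  1.08  1.63 -0.41  1.31  0.53]
150 [-1.15  0.45  1.08  1.63 -0.41  1.3   1.05]
180 [-1.07  0.41  0.95  1.63 -0.34  1.28  1.51]
210 [ 0.26  0.46 -0.89  1.54  0.36  1.31  1.43]
240 [ 0.46  0.67 -1.32  1.53  0.65  1.44  1.73]
270 [-1.28  0.67  1.43  1.64 -0.67  1.43 -2.92]
300 [-1.27  0.65  1.41  1.64 -0.65  1.42 -2.41]
330 [-1.23  0.55  1.26  1.64 -0.53  1.35 -1.99]
```

View pics/crop3.png

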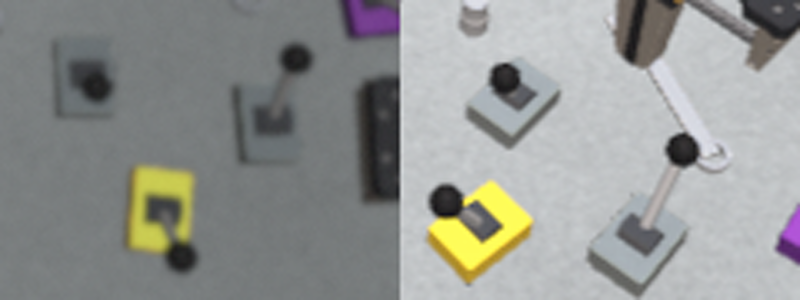

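The tall lever now leans away (ball at top crop (295,58), about (530,-364)), and the short one is unchanged. I'll measure the angle more exactly the same way as before.

Run:
```python
from h import *
from scipy.optimize import least_squares
P={}
for c in("top","side"):
    for k,p in((0,(455,-370,97)),(2,(530,-364,97))):
        g=cv2.imread(f"pics/{c}{k}.png").max(2); u=px(c,p).round().astype(int); r=9
        n,l,s,ce=cv2.connectedComponentsWithStats((g[u[1]-r:u[1]+r+1,u[0]-r:u[0]+r+1]<45).astype(np.uint8))
        i=1+np.argmax(s[1:,4]); P[c,k]=ce[i]+u-r; print(c,k,s[i],P[c,k].round(1))
def ball(x,a): 
    d=85*np.sin(a); return [x[0]+d*np.cos(x[2]),x[1]+d*np.sin(x[2]),22+85*np.cos(a)]
f=lambda x:np.r_[[px(c,ball(x,-.5 if k==0 else x[3]-.5))-P[c,k] for c,k in P]].ravel()
s=least_squares(f,[495,-368,0,1.]); print(s.x.round(3),s.fun.round(2))
```

```text
top 0 [ 6  6  7  7 39] [391.9 235.1]
top 2 [ 6  7  7  6 34] [388.2 207.4]
side 0 [ 5  4  9 10 70] [332.9 298.9]
side 2 [ 5  6  8  8 44] [349.1 279.9]
[ 4.94714e+02 -3.66923e+02  8.10000e-02  9.02000e-01] [-0.29  0.33  0.43  0.44  0.21  0.18  0.19 -1.01]
```

The fit gives about 0.90 rad, which is a slim margin over 0.85. I'll do one more gentle push, capped well under 30 N, to make sure the lever is at its stop.

Run:
```python
from h import *
robot.servo_line([470,-367,99],feed=280)
f0=robot.observe()["contact_force"].copy()
robot.servo_line([503,-367,99],feed=80)
for x in (507,509,511,513,515,517):
    robot.servo_line([x,-366,99],feed=40); robot.hold(.1); o=robot.observe(); f=o["contact_force"]-f0
    print(x,o["tcp_pos"].round(1),f.round(1))
    if abs(f[0])>11: break
robot.hold(.3)
robot.servo_line([480,-367,99],feed=120)
robot.servo_line([420,-370,340],feed=280)
print(robot.observe()["t"],[ (n,round(d["confidence"],2),world("side",d["at"]).round()) for n in["tall_lever_tip"] for _ in[viewer.read_camera("side")] for d in viewer.pinpoint(n,"side")])
```

```text
507 [ 506.4 -366.2   99. ] [-1.1 -1.  -0.7]
509 [ 507.  -366.4   98.8] [-5.  -0.7  0.7]
511 [ 507.4 -366.5   98.6] [-8.1 -1.   2.9]
513 [ 507.7 -366.5   98.4] [-12.5   0.2   3.8]
20.6333 [('tall_lever_tip', 0.6, array([ 368., -267.,   97.])), ('tall_lever_tip', 0.47, array([ 529., -362.,  100.])), ('tall_lever_tip', 0.42, array([ 566., -471.,   95.]))]
```

It is at a hard stop: force climbs steeply with almost no travel. Now to the filler.

Run:
```python
from h import *
from scipy.spatial.transform import Rotation as Ro
r=(Ro.from_euler("z",90,degrees=True)*Ro.from_rotvec([np.pi,0,0])).as_rotvec()
robot.movep([575,191,340],r)
robot.servo_line([575,191,240],feed=100)
robot.hold(.3)
o=robot.observe(); print(o["t"],o["tcp_pos"].round(1),o["contact_force"].round(1))
ims=[viewer.read_camera(c) for c in("top","side")]
cv2.imwrite("pics/crop4.png",cv2.resize(np.hstack([ims[0][120:230,140:290],ims[1][80:190,160:310]])[...,::-1],(800,293),interpolation=cv2.INTER_CUBIC))
```

```text
24.275 [575.1 191.1 240.3] [ 0.2 -0.7  0.3]
```

View pics/crop4.png

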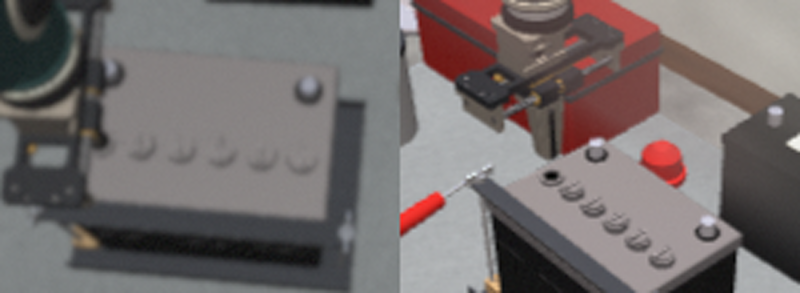

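The fingertips, at side crop (550,155), hang directly above the open filler at (551,177) with clear air between. I'll hold and hand in.

```bash
python3 -c "
from h import *
robot.hold(2.0); print(robot.observe()['tcp_pos'].round(1)); print(robot.job_done())"
```

```text
[575. 191. 240.]
the job is handed in; nothing more can be done
None
```

The tall lever is pushed to its off stop (my camera fit read about 0.90 rad, limit 0.85), and I handed in with the fingertips about 3 cm above the open filler at the battery's +y end; no verdict came back.

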